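Roll the ink roller onto the plate's line

TASK

Roll the long rubber ink roller across the steel proofing plate, pushing it sideways at its top with your fingertips, until it lies still along the brass line, centred over it, ready for the next proof. It has to roll, not be dragged, gripped or picked up; leave the short roller and the other things where they are. Then take the hand away.

Things in the scene. Friction and masses are not known exactly. Their poses are not given: they have to be found in the camera images.
- long_roller: roller to be rolled: lying black rubber cylinder, diameter 44, 130 mm long, a steel journal (diameter 10, 18 mm long) at each end, 0.25 to 0.5 kg. Lies on the plate nearly parallel to the line, left or right of it, axis 70 to 140 mm away. Origin: middle of its axis, 22 mm above the plate; x along its axis, y and z turn as it rolls. Rolls with resistance; stops in a few mm after a slow push.
- line: brass strip inlaid in the plate, 6 mm wide and 286 mm long, flush (cannot be felt). Fixed within a run. Origin: middle of the strip, level with the plate's top. x runs along the line, y across it (the way to roll), z up.
- plate: flat steel proofing plate, 290 mm (x) by 400 mm (y) by 15 mm thick, lying on the bench, fixed, no rims. Origin: centre of its underside, on the bench; its top is 15 mm higher. Its x is parallel to the line's x.
- short_roller: not to be moved: a lying black rubber roller 32 mm in diameter and 60 mm long (84 mm with its steel journals), on the plate on the other side of the line from the long roller, its axis 70 to 140 mm from the line. Origin: middle of its axis, 16 mm above the plate's top.
- quad_a: not to be moved: metal spacing block, 20 mm cube, standing on the plate near the plate's edge farthest from the robot. Origin: centre of its underside.
- quad_b: not to be moved: second metal spacing block, 20 mm cube, also near that edge. Origin: centre of its underside.
- quoin_key: not to be moved: steel T-shaped key lying on the bench left of the plate, cross bar 124 mm, shank 86 mm, 14 mm thick. Origin: middle of the cross bar, on the bench.
- tin: not to be moved: open grey tin, 90 mm across, 100 mm tall, on the bench left of the plate. Origin: centre of its underside.
- strip: not to be moved: metal spacing bar 25 x 180 x 16 mm lying on the bench right of the plate, long side along its y. Origin: centre of its underside.
Mind the look-alikes: they are no part of the job. What is shaped like the long_roller but orange is not meant.

How it is judged:
By the outcome, as a careful person would: the job done as asked, in the order asked, and still so for the second after the job is handed in, with the robot touching nothing.
It also fails if it takes over 58 s, if anything falls off the work surface, if the arm or the gripper's body presses on something with over 40 N, if the wrist force passes 120 N, or if a joint passes its speed limit or range.

ROBOT

A 6-joint arm with a two-finger parallel gripper is mounted at the origin on the work surface. World frame = base frame: x ahead of the robot, y to its left, z up, the work surface at z = 0. Lengths are in m, angles in degrees, forces in N, time in s.
With the tool pointing down it reaches from about 0.325 to 0.875 m from the base axis. Payload 4.4 kg.
Tool frame: the origin (TCP) lies between the finger pads; the fingertips stand 17 mm ahead of it and the grasp point (between the pads) lies 2 mm behind it (env.nose_length is the distance from the TCP to the fingertips, in m); z points along the fingers, y is the line along which they close (so a half turn about z gives the same grasp; the last joint's range is limited). The gripper opens to 85 mm and grips with 20 to 120 N. Pads are 22 mm wide; open, the fingers measure 114 mm over their backs; the gripper's body (76 mm by 85 mm) begins 54 mm behind the grasp point. The pads swing forward as they close: fully open they stand 13 mm farther back than shut.
Start: joints at [65.289, 11.837, 88.321, -0, 79.842, -8.623], TCP at [0.159, 0.552, 0.218] pointing down, gripper open.
Joint ranges: [-156.59, 156.59], [-49.26, 127.26], [12.9, 141.05], [-63.56, 243.56], [4.71, 150.69], [-161.64, 161.64]. Speed limits (degrees/s): [159.86, 159.86, 180, 180, 180, 180].

INTERFACE

Orientations are given as a 3x3 rotation matrix whose columns are the frame's x, y, z axes.
In Python, from rig import sense, snapshot, env gives the robot as it stands.
- The arm moves only by the shell command python3 -m jog 'ROWS' [FORCE]. ROWS is JSON, a list that holds one entry, the list of rows, each a list of 7 numbers: the shift along the tool's x, y, z scaled (see below), then the turn, a rotation vector about the tool's x, y, z scaled (see below), then the opening in per cent of the stroke, from 0 (shut) to 100 (fully open). In form: [[[x, y, z, rx, ry, rz, fingers], ...]]. A call has 1 to 8 rows; each row shifts and turns the commanded pose from where the row before left it, along the tool's axes as they then stand; what a row does not reach is not made up. The controller multiplies each number of a shift by 0.05 m and each number of a turn by 8 degrees. A row lasts 1/8 s, in which the tool goes at most 62.5 mm and 10.7 degrees, less where a joint would pass 70% of its speed; a pose out of reach is approached as far as the arm can. A call with a number of a shift or a turn outside -1 to 1 is refused whole. A call with a gripper value outside its range is refused whole. The fingers move at their own pace and stop on an object; FORCE is the grip in N (left out, the last holds). Time passes only in rows, so rows that do not move let the fingers close. It gives the time, the measured TCP pose, the force, the opening and the grip force at its end, in the units of the state.
- sense(): the state, without advancing time (a new reading comes with each control period).
- snapshot(name): name is "scene" or "top"; returns a dict with "pixels" (384x512x3 uint8, red, green, blue), "fovy" (degrees; the focal length in pixels is half the picture's height over the tangent of half this angle, whatever the lens; pixels are square), "cx", "cy" (the principal point, pixels), "distortion" ([k1, k2, p1, p2, k3] as OpenCV has them; the pictures are not rectified), "pose" (4x4, takes a point from camera to world coordinates). Camera axes: x right, y up, looking along -z (the intrinsics and any distortion apply to the point x, -y, -z); pixel columns grow to the right and rows downward; lengths in m; the calibration is good to about 2 mm. A picture is of the moment at which its call begins. There is no depth.
- env.finish_job(): hands the job in; it is judged then, once.
The state is a dict: "clock": time; "qpos": joint angles; "joint_vel": joint speeds; "joint_efforts": joint torques, N m; "eef_pos": TCP position; "eef_rot": TCP orientation; "force": force on the tool from outside, world axes, zero at the start; "wrist_torque": the same for the moment, N m; "finger_gap": opening from 0.0 (shut) to 1.0 (fully open); "finger_force": force on a finger pad.
Only numpy, scipy, OpenCV 4.12 (cv2) and the standard library are available. Lean on these libraries where they do the work, as an engineer would, in place of code of your own. Each camera call takes 0.05 s, during which the arm holds its last target. There are 200 camera calls.

## Working session

There is one attempt and no reset: what is moved stays moved. The work goes in short steps, Python scripts to look and compute and a shell command to move; the robot and the scene stay as the last step left them, time stands still between calls to the robot, and variables do not carry over. Pictures are saved under pics/ and viewed, at most 10 in all, crops included, and the job is handed in when it is done.

```bash
mkdir -p pics; ls; cat > h.py <<'E'
import numpy as np, cv2
from rig import sense, snapshot, env
def snap(n,f=None):
    s=snapshot(n)
    if f: cv2.imwrite('pics/'+f,s['pixels'][:,:,::-1])
    return s
def K(s):
    f=s['pixels'].shape[0]/2/np.tan(np.radians(s['fovy']/2))
    return np.array([[f,0,s['cx']],[0,f,s['cy']],[0,0,1.]])
def ray(s,uv,z):
    p=cv2.undistortPoints(np.array(uv,float).reshape(-1,1,2),K(s),np.array(s['distortion'],float)).reshape(-1,2)
    T=np.array(s['pose']); d=np.c_[p[:,0],-p[:,1],-np.ones(len(p))]@T[:3,:3].T
    return T[:3,3]+d*((z-T[2,3])/d[:,2])[:,None]
E
python3 - <<'E'
from h import *
s=snap('top','t1.png'); print(s['pose'],s['fovy'],s['distortion'])
s=snap('scene','s1.png'); print(s['pose'])
q=sense(); print(q['eef_pos'],q['eef_rot'],q['finger_gap'],q['clock'],env.nose_length)
E
```

```text
pics
[[-0.02904243  0.99274345 -0.11669185  0.29805189]
 [-0.9995448  -0.02788886  0.0115066   0.06796241]
 [ 0.0081687   0.11697291  0.99310151  1.52203658]
 [ 0.          0.          0.          1.        ]] 49.77952887643127 [-0.13663869  0.          0.          0.          0.        ]
[[ 0.45976028 -0.56949911  0.68138921  1.22532703]
 [ 0.88798107  0.30388859 -0.34516858 -0.29916803]
 [-0.01049321  0.76375552  0.64542033  0.75306668]
 [ 0.          0.          0.          1.        ]]
[0.15906295 0.55183117 0.21723199] [[-9.60830566e-01  2.77135121e-01 -8.65325890e-04]
 [ 2.77136299e-01  9.60828774e-01 -1.88116927e-03]
 [ 3.10091942e-04 -2.04729815e-03 -9.99997856e-01]] 0.9981170242254296 0.1 0.017
```

View pics/t1.png

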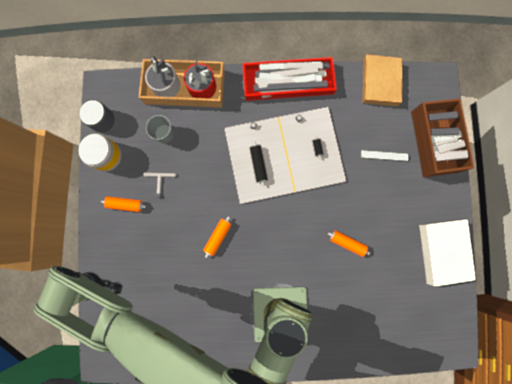

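View pics/s1.png

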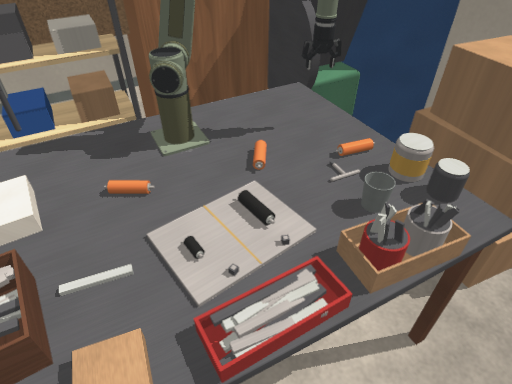

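The top view shows the long roller at about (258,164), left of the brass line, which runs (280,118) to (295,192). The short roller is at (318,148), and the quads are at (253,126) and (299,119). Next I segment them for exact positions.

```bash
cat >> h.py <<'E'
PT=.015
def line_fit(P):
    c=P.mean(0); u=np.linalg.svd(P-c)[2][0]; u=u*np.sign(u[0]); t=(P-c)@u
    return c,u,t.min(),t.max()
def measure(s,poly,seedroi):
    im=s['pixels'].astype(int); m=np.zeros(im.shape[:2],np.uint8); cv2.fillPoly(m,[np.array(poly)],1)
    b=(m>0)&(im[:,:,0]-im[:,:,2]>50)&(im[:,:,0]>130)
    yx=np.argwhere(b); L=line_fit(ray(s,yx[:,::-1],PT)[:,:2])
    d=((m>0)&(im.max(2)<75)).astype(np.uint8)
    n,lab,st,ce=cv2.connectedComponentsWithStats(d); k=1+np.argmax(st[1:,4])
    yx=np.argwhere(lab==k); R=line_fit(ray(s,yx[:,::-1],PT+.022)[:,:2])
    return L,R,st[1:],ce[1:]
E
python3 - <<'E'
from h import *
s=snap('top')
L,R,st,ce=measure(s,[(228,129),(329,111),(342,181),(243,199)],None)
for n,(c,u,a,b) in (('line',L),('rol',R)): print(n,c+u*(a+b)/2,c,u,b-a,np.degrees(np.arctan2(u[1],u[0])))
print(st,ce)
print('cent',ray(s,ce,.037))
s2=snap('scene'); 
L2,R2,st2,ce2=measure(s2,[(152,235),(253,186),(312,230),(200,290)],None)
for n,(c,u,a,b) in (('line',L2),('rol',R2)): print(n,c+u*(a+b)/2,c,u,b-a,np.degrees(np.arctan2(u[1],u[0])))
print('plate',ray(s,[(225,127),(331,108),(345,182),(241,202)],.015))
y=s['pixels'][135:195,235:305,::-1]; z=s2['pixels'][180:260,180:290,::-1]
cv2.imwrite('pics/c1.png',np.hstack([cv2.resize(y,(560,480),interpolation=0)]));cv2.imwrite('pics/c2.png',cv2.resize(z,(770,560),interpolation=0))
E
```

```text
line [ 0.5815349  -0.04240987] [ 0.58146451 -0.04242277] [0.98360582 0.18033187] 0.27061632312844247 10.389090768256361
rol [0.54930646 0.0623253 ] [0.54894335 0.06226128] [0.98480915 0.17364024] 0.12652440608639454 9.999537914221508
[[313 140  10  15  99]
 [251 146  16  35 360]] [[317.72727273 146.72727273]
 [258.43055556 163.05555556]]
cent [[ 0.60372194 -0.15690929  0.037     ]
 [ 0.54882689  0.06224353  0.037     ]]
line [ 0.58409379 -0.04097778] [ 0.59029387 -0.03983735] [0.98350087 0.18090338] 0.2536244698535625 10.42238381013365
rol [0.54335641 0.06190485] [0.5414072  0.06169371] [0.99418454 0.10768979] 0.16168849308071037 6.182159189425085
plate [[ 0.69274443  0.18330807  0.015     ]
 [ 0.75664361 -0.21828925  0.015     ]
 [ 0.4732128  -0.25557533  0.015     ]
 [ 0.41044285  0.12976405  0.015     ]]
```

View pics/c1.png

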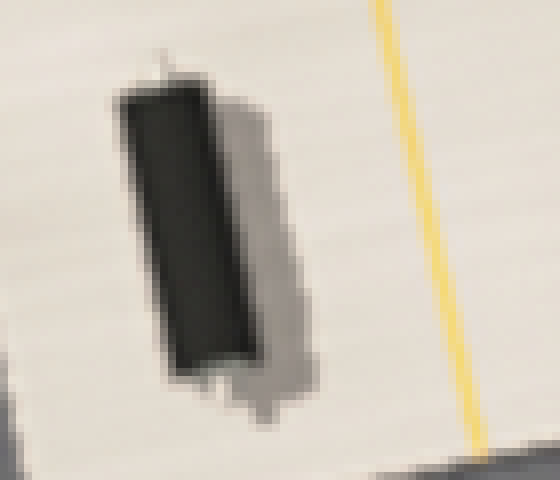

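View pics/c2.png

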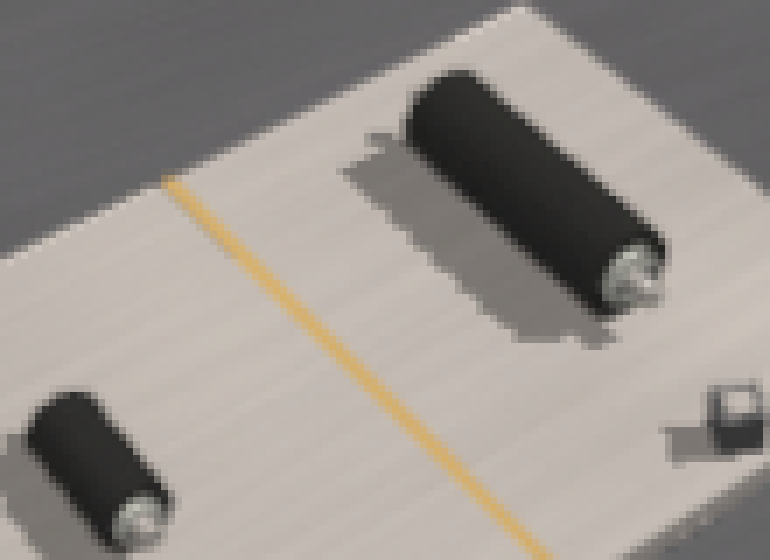

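Top view gives the roller axis at (0.549, 0.062) and 10.0°. The line is at 10.4° and 109 mm from the roller axis. The measured lengths agree with the sizes given. Plan: press lightly with both open fingertips on the crown and stroke along tool −x in about 20 mm regrasping strokes.

```bash
cat >> h.py <<'E'
def go(target,yaw_y,n):
    q=sense(); p=np.array(q['eef_pos']); R=np.array(q['eef_rot'])
    a=np.degrees(np.arctan2(R[1,1],R[0,1])); dt=-(yaw_y-a)
    print('pos',p.round(4),'yaw',a.round(2),'tilt',R[:,2].round(4),'F',np.round(q['force'],1),'gap',round(q['finger_gap'],3),'t',round(q['clock'],2))
    from scipy.spatial.transform import Rotation as Ro
    for k in range(n):
        print((R.T@((np.array(target)-p)/n)/.05).round(3),'rz',round(dt/n/8,3)); R=R@Ro.from_euler('z',dt/n,degrees=True).as_matrix()
E
python3 -c "
from h import *
go([.5476,.0702,.13],10,16)"
```

```text
pos [0.1592 0.552  0.2175] yaw 73.91 tilt [-6.0e-04 -1.4e-03 -1.0e+00] F [-1.  -0.1  0.3] gap 0.999 t 0.2
[-0.633 -0.444  0.11 ] rz 0.499
[-0.663 -0.399  0.11 ] rz 0.499
[-0.689 -0.352  0.11 ] rz 0.499
[-0.712 -0.303  0.11 ] rz 0.499
[-0.731 -0.252  0.11 ] rz 0.499
[-0.747 -0.201  0.11 ] rz 0.499
[-0.759 -0.148  0.11 ] rz 0.499
[-0.768 -0.095  0.11 ] rz 0.499
[-0.772 -0.041  0.11 ] rz 0.499
[-0.773  0.013  0.11 ] rz 0.499
[-0.771  0.066  0.11 ] rz 0.499
[-0.764  0.12   0.11 ] rz 0.499
[-0.754  0.173  0.11 ] rz 0.499
[-0.74   0.225  0.11 ] rz 0.499
[-0.723  0.276  0.11 ] rz 0.499
[-0.702  0.326  0.11 ] rz 0.499
```

```bash
python3 -m jog '[[[-0.63,-0.44,0,0,0,0.5,60],[-0.66,-0.4,0,0,0,0.5,60],[-0.69,-0.35,0,0,0,0.5,60],[-0.71,-0.3,0.1,0,0,0.5,60],[-0.73,-0.25,0.1,0,0,0.5,60],[-0.75,-0.2,0.1,0,0,0.5,60],[-0.76,-0.15,0.1,0,0,0.5,60],[-0.77,-0.1,0.1,0,0,0.5,60]]]'
python3 -m jog '[[[-0.77,-0.04,0.1,0,0,0.5,60],[-0.77,0.01,0.1,0,0,0.5,60],[-0.77,0.07,0.1,0,0,0.5,60],[-0.76,0.12,0.1,0,0,0.5,60],[-0.75,0.17,0.1,0,0,0.5,60],[-0.74,0.22,0.2,0,0,0.5,60],[-0.72,0.28,0.2,0,0,0.5,60],[-0.7,0.33,0.2,0,0,0.5,60]]]'
python3 -c "
from h import *
go([.5476,.0702,.085],10,2)"
```

```text
clock: 1.2
eef_pos: [0.3539, 0.3106, 0.193]
eef_rot: [[-0.666, 0.746, -0.0], [0.746, 0.666, 0.0], [0.0, -0.0, -1.0]]
force: [0.1, -0.1, 0.0]
finger_gap: 0.598
finger_force: 0.0
clock: 2.2
eef_pos: [0.5477, 0.0705, 0.1378]
eef_rot: [[-0.17, 0.985, -0.0], [0.985, 0.17, 0.0], [0.0, -0.0, -1.0]]
force: [0.9, 0.1, 1.7]
finger_gap: 0.599
finger_force: 0.0
pos [0.5477 0.0705 0.1378] yaw 9.77 tilt [-2.e-04  1.e-04 -1.e+00] F [0.9 0.1 1.7] gap 0.599 t 2.2
[-0.003 -0.001  0.528] rz -0.014
[-0.003 -0.001  0.528] rz -0.014
```

```bash
python3 -m jog '[[[0,0,0.5,0,0,-0.05,60],[0,0,0.6,0,0,0,60],[0,0,0.04,0,0,0,60],[0,0,0.04,0,0,0,60]]]'
python3 -m jog '[[[0,0,0.03,0,0,0,60],[0,0,0.03,0,0,0,60],[0,0,0,0,0,0,60]]]'
python3 -m jog '[[[0,0,0.03,0,0,0,60],[0,0,0,0,0,0,60]]]'
python3 -m jog '[[[0,0,0.03,0,0,0,60],[0,0,0,0,0,0,60]]]'
```

```text
clock: 2.7
eef_pos: [0.5476, 0.0717, 0.0799]
eef_rot: [[-0.179, 0.984, 0.001], [0.984, 0.179, -0.0], [-0.0, 0.001, -1.0]]
force: [0.3, 0.2, 0.2]
finger_gap: 0.602
finger_force: 0.0
clock: 3.08
eef_pos: [0.5473, 0.0716, 0.0768]
eef_rot: [[-0.179, 0.984, 0.001], [0.984, 0.179, 0.0], [-0.0, 0.001, -1.0]]
force: [-0.6, 0.1, 1.1]
finger_gap: 0.598
finger_force: 0.0
clock: 3.32
eef_pos: [0.547, 0.0716, 0.0747]
eef_rot: [[-0.179, 0.984, -0.0], [0.984, 0.179, 0.0], [0.0, -0.0, -1.0]]
force: [-0.0, -0.0, -0.3]
finger_gap: 0.603
finger_force: 0.0
clock: 3.58
eef_pos: [0.5469, 0.0716, 0.0731]
eef_rot: [[-0.179, 0.984, -0.0], [0.984, 0.179, 0.0], [0.0, -0.0, -1.0]]
force: [0.1, 0.2, 0.1]
finger_gap: 0.599
finger_force: 0.0
```

```bash
python3 -m jog '[[[-0.04,0,0,0,0,0,60],[0,0,0.025,0,0,0,60],[0,0,0,0,0,0,60]]]'
python3 -m jog '[[[0,0,0.025,0,0,0,60],[0,0,0,0,0,0,60]]]'
python3 -m jog '[[[0,0,0.025,0,0,0,60],[0,0,0,0,0,0,60]]]'
```

```text
clock: 3.95
eef_pos: [0.5473, 0.0695, 0.0719]
eef_rot: [[-0.179, 0.984, -0.0], [0.984, 0.179, -0.0], [0.0, -0.0, -1.0]]
force: [-0.7, 0.1, -0.3]
finger_gap: 0.6
finger_force: 0.0
clock: 4.2
eef_pos: [0.5473, 0.0696, 0.0706]
eef_rot: [[-0.179, 0.984, -0.0], [0.984, 0.179, -0.0], [0.0, -0.0, -1.0]]
force: [0.0, -0.7, 0.4]
finger_gap: 0.602
finger_force: 0.0
clock: 4.45
eef_pos: [0.5473, 0.0696, 0.0694]
eef_rot: [[-0.179, 0.984, -0.0], [0.984, 0.179, 0.0], [0.0, -0.0, -1.0]]
force: [0.2, -0.6, 0.1]
finger_gap: 0.601
finger_force: 0.0
```

```bash
python3 -m jog '[[[0,0,0.025,0,0,0,60],[0,0,0,0,0,0,60]]]'
python3 -m jog '[[[0,0,0.025,0,0,0,60],[0,0,0,0,0,0,60]]]'
python3 -c "
from h import *
s=snap('scene'); cv2.imwrite('pics/c3.png',cv2.resize(s['pixels'][130:260,190:320,::-1],(600,600),interpolation=0))"
```

```text
clock: 4.7
eef_pos: [0.5473, 0.0696, 0.0682]
eef_rot: [[-0.179, 0.984, -0.0], [0.984, 0.179, 0.0], [0.0, -0.0, -1.0]]
force: [0.1, 0.2, 0.3]
finger_gap: 0.601
finger_force: 0.0
clock: 4.95
eef_pos: [0.5473, 0.0696, 0.0669]
eef_rot: [[-0.179, 0.984, -0.0], [0.984, 0.179, 0.0], [0.0, -0.0, -1.0]]
force: [0.6, 0.1, 0.3]
finger_gap: 0.599
finger_force: 0.0
```

View pics/c3.png

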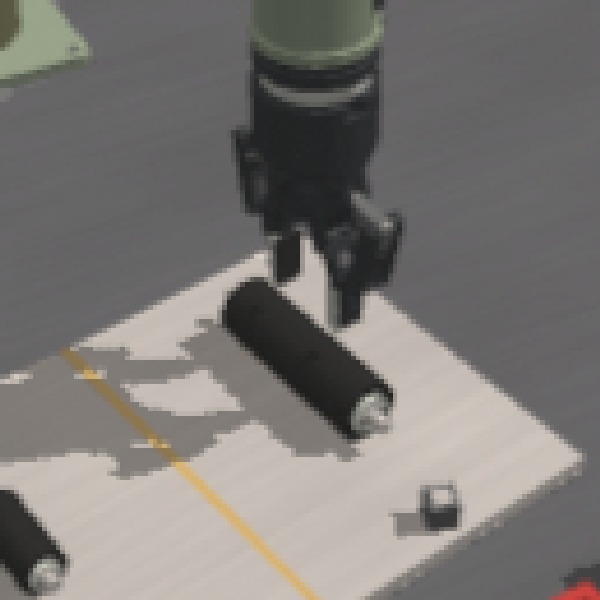

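The crop shows the fingertips at about crop (345,325) and (285,280), just clear of the roller on its far side. I project the known tip xy to find the tip's real height.

```bash
cat >> h.py <<'E'
def proj(s,P):
    T=np.linalg.inv(np.array(s['pose'])); C=np.atleast_2d(P)@T[:3,:3].T+T[:3,3]
    return cv2.projectPoints(C*[1,-1,-1],np.zeros(3),np.zeros(3),K(s),np.array(s['distortion'],float))[0].reshape(-1,2)
E
python3 - <<'E'
from h import *
s=snap('scene');q=sense();p=q['eef_pos'];R=np.array(q['eef_rot'])
for o in (.018,.03,.035):
  for sg in (1,-1):
    for dz in (.005,.017):
        u=proj(s,p+sg*o*R[:,1]+dz*R[:,2])[0]; print(o,sg,dz,((u-[190,130])*600/130).round())
c=np.array([.549,.0623,.037]);a=np.array([.985,.174,0])
for t in (.065,-.065):
  for d in (0,.022): print('rol',((proj(s,c+a*t+[0,0,d])[0]-[190,130])*600/130).round())
E
```

```text
0.018 1 0.005 [330. 339.]
0.018 1 0.017 [330. 353.]
0.018 -1 0.005 [295. 310.]
0.018 -1 0.017 [295. 324.]
0.03 1 0.005 [342. 349.]
0.03 1 0.017 [341. 363.]
0.03 -1 0.005 [284. 300.]
0.03 -1 0.017 [284. 314.]
0.035 1 0.005 [347. 353.]
0.035 1 0.017 [346. 367.]
0.035 -1 0.005 [279. 297.]
0.035 -1 0.017 [279. 310.]
rol [367. 413.]
rol [368. 388.]
rol [244. 306.]
rol [243. 281.]
```

The tips appear to be about 15–20 mm above the crown, with bare plate visible between them and the roller. I keep descending under force watch.

```bash
for i in 1; do python3 -m jog '[[[0,0,0.04,0,0,0,60],[0,0,0.03,0,0,0,60],[0,0,0,0,0,0,60]]]'; done
python3 -m jog '[[[0,0,0.03,0,0,0,60],[0,0,0,0,0,0,60]]]'
python3 -c "
from h import *
s=snap('scene'); t=snap('top'); a=cv2.resize(s['pixels'][160:240,210:290,::-1],(400,400),interpolation=2); b=cv2.resize(t['pixels'][120:200,225:305,::-1],(400,400),interpolation=2);cv2.imwrite('pics/c4.png',np.hstack([a,b]))"
```

```text
clock: 5.42
eef_pos: [0.5472, 0.0696, 0.0633]
eef_rot: [[-0.179, 0.984, -0.001], [0.984, 0.179, 0.0], [0.0, -0.001, -1.0]]
force: [-0.4, -0.3, -0.4]
finger_gap: 0.601
finger_force: 0.0
clock: 5.68
eef_pos: [0.5473, 0.0696, 0.0619]
eef_rot: [[-0.179, 0.984, -0.0], [0.984, 0.179, -0.0], [0.0, -0.0, -1.0]]
force: [-0.5, 0.1, -0.3]
finger_gap: 0.601
finger_force: 0.0
```

View pics/c4.png

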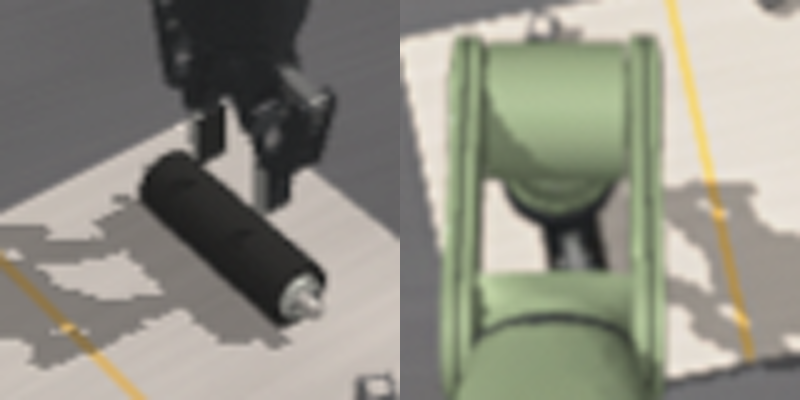

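```bash
python3 - <<'E'
from h import *
s=snap('scene');q=sense();p=np.array(q['eef_pos']);R=np.array(q['eef_rot'])
for z in (.045,.06,.07,.08):
    print(z,((ray(s,[(264,201),(251,192)],z)-p)@R*1000).round(1))
E
```

```text
0.045 [[ 25.   -0.2  17. ]
 [ 19.8 -58.2  17. ]]
0.06 [[ 14.2  12.5   2. ]
 [  9.2 -44.2   2. ]]
0.07 [[  7.   21.   -8. ]
 [  2.  -34.9  -8. ]]
0.08 [[ -0.2  29.5 -18. ]
 [ -5.1 -25.6 -18. ]]
```

```bash
for i in 1; do python3 -m jog '[[[0,0,0.05,0,0,0,60],[0,0,0.05,0,0,0,60],[0,0,0,0,0,0,60]]]';done
python3 -m jog '[[[0,0,0.05,0,0,0,60],[0,0,0,0,0,0,60]]]'
python3 -m jog '[[[0,0,0.04,0,0,0,60],[0,0,0,0,0,0,60]]]'
```

```text
clock: 6.2
eef_pos: [0.547, 0.0696, 0.0566]
eef_rot: [[-0.179, 0.984, -0.001], [0.984, 0.179, 0.0], [0.0, -0.001, -1.0]]
force: [0.1, 0.9, -0.5]
finger_gap: 0.605
finger_force: 0.0
clock: 6.45
eef_pos: [0.5472, 0.0696, 0.0542]
eef_rot: [[-0.179, 0.984, -0.001], [0.984, 0.179, 0.0], [0.0, -0.001, -1.0]]
force: [0.2, -0.4, 0.0]
finger_gap: 0.6
finger_force: 0.0
clock: 6.7
eef_pos: [0.5472, 0.0696, 0.0523]
eef_rot: [[-0.179, 0.984, -0.0], [0.984, 0.179, -0.0], [0.0, -0.0, -1.0]]
force: [0.1, 0.1, 0.4]
finger_gap: 0.602
finger_force: 0.0
```

```bash
python3 -c "
from h import *
s=snap('scene'); cv2.imwrite('pics/c5.png',cv2.resize(s['pixels'][160:240,210:300,::-1],(720,600),interpolation=2))"
```

```text
(no output)
```

View pics/c5.png

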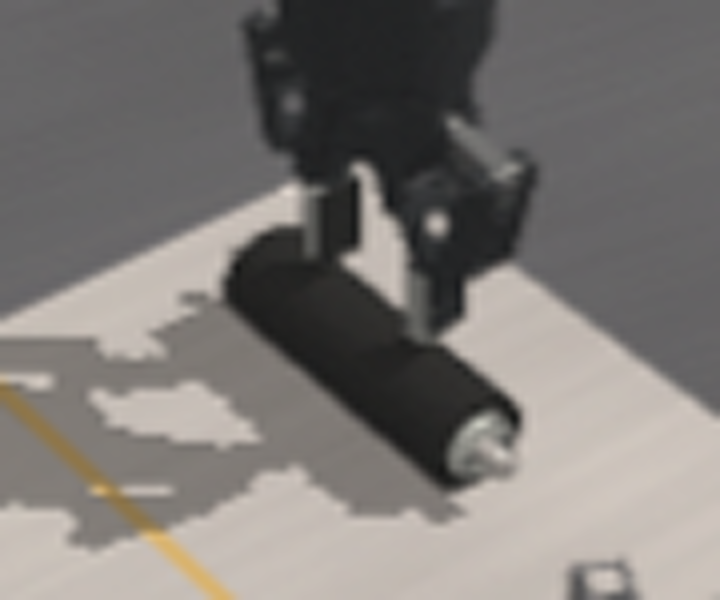

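```bash
python3 - <<'E'
from h import *
s=snap('scene');q=sense();p=np.array(q['eef_pos']);R=np.array(q['eef_rot'])
for z in (.06,.065,.07,.075):
    print(z,((ray(s,[(263.1,204.7),(250.6,194.4)],z)-p)@R*1000).round(1))
E
python3 -m jog '[[[0,0,0.04,0,0,0,60],[0,0,0,0,0,0,60]]]'
python3 -m jog '[[[0,0,0.04,0,0,0,60],[0,0,0,0,0,0,60]]]'
```

```text
0.06 [[  1.8  23.5  -7.5]
 [  1.3 -36.   -7.5]]
0.065 [[ -1.8  27.7 -12.5]
 [ -2.2 -31.4 -12.5]]
0.07 [[ -5.3  31.8 -17.5]
 [ -5.7 -26.8 -17.5]]
0.075 [[ -8.8  36.  -22.5]
 [ -9.2 -22.2 -22.5]]
clock: 7.05
eef_pos: [0.5472, 0.0696, 0.0503]
eef_rot: [[-0.179, 0.984, -0.0], [0.984, 0.179, 0.0], [0.0, -0.0, -1.0]]
force: [0.8, -0.5, -0.3]
finger_gap: 0.592
finger_force: 0.0
clock: 7.3
eef_pos: [0.5472, 0.0696, 0.0483]
eef_rot: [[-0.179, 0.984, -0.0], [0.984, 0.179, 0.0], [0.0, -0.0, -1.0]]
force: [-0.1, -1.1, -0.8]
finger_gap: 0.6
finger_force: 0.0
```

```bash
python3 -m jog '[[[0,0,0.03,0,0,0,60],[0,0,0,0,0,0,60]]]'
python3 -m jog '[[[0,0,0.02,0,0,0,60],[0,0,0,0,0,0,60]]]'
python3 -m jog '[[[0,0,0.02,0,0,0,60],[0,0,0,0,0,0,60]]]'
```

```text
clock: 7.55
eef_pos: [0.5473, 0.0696, 0.0469]
eef_rot: [[-0.179, 0.984, -0.0], [0.984, 0.179, -0.0], [0.0, -0.0, -1.0]]
force: [0.7, -0.4, 0.1]
finger_gap: 0.598
finger_force: 0.0
clock: 7.8
eef_pos: [0.5473, 0.0696, 0.046]
eef_rot: [[-0.179, 0.984, -0.0], [0.984, 0.179, 0.0], [0.0, -0.0, -1.0]]
force: [0.1, -1.3, 0.1]
finger_gap: 0.601
finger_force: 0.0
clock: 8.05
eef_pos: [0.5473, 0.0696, 0.0449]
eef_rot: [[-0.179, 0.984, -0.0], [0.984, 0.179, 0.0], [0.0, -0.0, -1.0]]
force: [-0.8, 0.1, 0.1]
finger_gap: 0.603
finger_force: 0.0
```

```bash
python3 -m jog '[[[0,0,0.02,0,0,0,60],[0,0,0,0,0,0,60]]]'
python3 -m jog '[[[0,0,0.02,0,0,0,60],[0,0,0,0,0,0,60]]]'
python3 -m jog '[[[0,0,0.02,0,0,0,60],[0,0,0,0,0,0,60]]]'
python3 -c "
from h import *
s=snap('scene'); cv2.imwrite('pics/c6.png',cv2.resize(s['pixels'][170:230,225:285,::-1],(600,600),interpolation=2))"
```

```text
clock: 8.3
eef_pos: [0.5473, 0.0696, 0.0439]
eef_rot: [[-0.179, 0.984, -0.0], [0.984, 0.179, 0.0], [0.0, -0.0, -1.0]]
force: [0.5, -0.3, -0.0]
finger_gap: 0.601
finger_force: 0.0
clock: 8.55
eef_pos: [0.5473, 0.0696, 0.043]
eef_rot: [[-0.179, 0.984, -0.0], [0.984, 0.179, 0.0], [0.0, -0.0, -1.0]]
force: [-1.0, 0.6, 0.1]
finger_gap: 0.602
finger_force: 0.0
clock: 8.8
eef_pos: [0.5475, 0.0695, 0.0427]
eef_rot: [[-0.179, 0.984, 0.0], [0.984, 0.179, -0.0], [-0.0, 0.0, -1.0]]
force: [-2.2, -0.4, 5.3]
finger_gap: 0.602
finger_force: 2.5
```

View pics/c6.png

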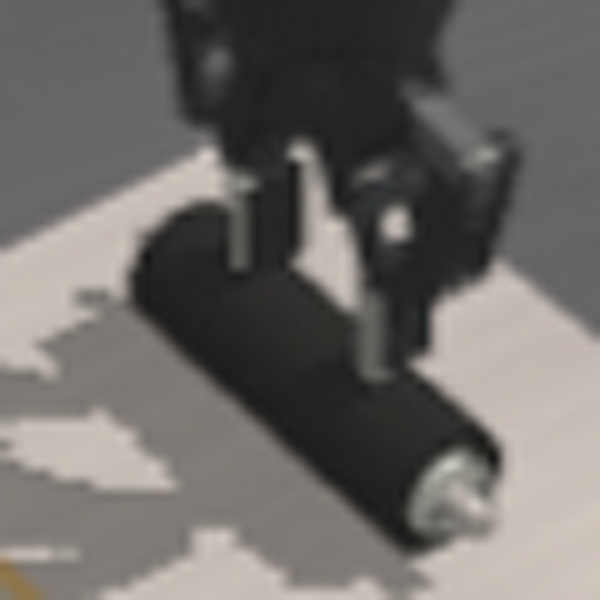

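Contact is made: Fz is 5.3 N with both tips on the crown. First stroke is 24 mm.

```bash
python3 -m jog '[[[-0.04,0,0.005,0,0,0,60],[-0.08,0,0,0,0,0,60],[-0.09,0,0,0,0,0,60]]]'
python3 -m jog '[[[-0.09,0,0,0,0,0,60],[-0.09,0,0,0,0,0,60],[-0.06,0,0,0,0,0,60],[-0.03,0,0,0,0,0,60]]]'
cat >> h.py <<'E'
Lc=np.array([.5815,-.0424]); Lu=np.array([.9836,.1803]); Ln=np.array([-.1803,.9836])
# roller via model fit in scene camera: outline of cylinder vs dark pixels
def roller_scene(guess,yaw=10.):
    from scipy.optimize import minimize
    s=snap('scene'); im=s['pixels'].astype(int); dark=(im.max(2)<60).astype(np.uint8)
    def end(cx,yw):
        a=np.array([np.cos(np.radians(yw)),np.sin(np.radians(yw)),0]);n=np.array([-a[1],a[0],0])
        t=np.linspace(0,2*np.pi,40); c=np.array([cx[0],cx[1],.037])
        return [proj(s,c+sg*.065*a+.022*(np.cos(t)[:,None]*n+np.sin(t)[:,None]*[0,0,1])) for sg in (-1,1)]
    def cost(v):
        h=cv2.convexHull(np.vstack(end(v[:2],v[2]*100)).astype(np.float32)*8)
        m=np.zeros((384*8,512*8),np.uint8); cv2.fillConvexPoly(m,h.astype(int),255)
        w=cv2.resize(m[1200:2400,1200:2800],(200,150),interpolation=3)/255.
        d=dark[150:300,150:350]; ring=cv2.dilate((w>.02).astype(np.uint8),np.ones((5,5)))
        return (np.abs(d-w)*ring).sum()
    r=minimize(cost,[*guess,yaw/100],method='Nelder-Mead',options=dict(initial_simplex=np.array([[*guess,yaw/100]]*4)+np.array([[0,0,0],[.01,0,0],[0,.01,0],[0,0,.03]]),xatol=1e-4))
    e=r.x[:2]-Lc; print('roller',r.x[:2].round(4),'yaw',(r.x[2]*100).round(2),'across',(e@Ln*1000).round(1),'along',(e@Lu*1000).round(1),'cost',r.fun.round(1))
E
python3 -c "
from h import *
roller_scene([.551,.05])
go([.5,0,.1],10,1)"
```

```text
clock: 9.22
eef_pos: [0.5493, 0.0591, 0.0427]
eef_rot: [[-0.179, 0.984, -0.0], [0.984, 0.179, -0.0], [-0.0, -0.0, -1.0]]
force: [-4.8, -1.1, 7.1]
finger_gap: 0.599
finger_force: 3.5
clock: 9.72
eef_pos: [0.5517, 0.0457, 0.0427]
eef_rot: [[-0.179, 0.984, -0.0], [0.984, 0.179, -0.0], [-0.0, -0.0, -1.0]]
force: [-3.5, -0.1, 7.6]
finger_gap: 0.603
finger_force: 3.6
roller [0.5499 0.0519] yaw 8.31 across 98.5 along -14.1 cost 203.3
pos [0.5517 0.0455 0.0426] yaw 10.31 tilt [-4.e-04 -4.e-04 -1.e+00] F [-2.9 -0.5  7.7] gap 0.601 t 9.78
[-0.712 -1.18  -1.146] rz 0.038
```

```bash

python3 -m jog '[[[0,0,-0.08,0,0,0,60],[0.14,0,0,0,0,0,60],[0.14,0,0,0,0,0,60],[0,0,0.05,0,0,0,60],[0,0,0.03,0,0,0,60],[0,0,0,0,0,0,60]]]'
python3 -m jog '[[[-0.04,0,0,0,0,0,60],[-0.1,0,0,0,0,0,60],[-0.12,0,0,0,0,0,60],[-0.12,0,0,0,0,0,60],[-0.12,0,0,0,0,0,60],[-0.08,0,0,0,0,0,60],[-0.04,0,0,0,0,0,60],[0,0,0,0,0,0,60]]]'
python3 -c "
from h import *
roller_scene([.553,.034])
go([.5,0,.1],10,1)"
```

```text
clock: 10.52
eef_pos: [0.5492, 0.0597, 0.0425]
eef_rot: [[-0.179, 0.984, -0.0], [0.984, 0.179, -0.0], [-0.0, -0.001, -1.0]]
force: [-3.4, -0.6, 7.2]
finger_gap: 0.596
finger_force: 3.3
clock: 11.52
eef_pos: [0.5546, 0.0287, 0.0426]
eef_rot: [[-0.179, 0.984, -0.001], [0.984, 0.179, -0.001], [-0.001, -0.001, -1.0]]
force: [-3.3, -1.2, 7.8]
finger_gap: 0.597
finger_force: 3.7
roller [0.5516 0.0363] yaw 8.04 across 82.8 along -15.3 cost 217.1
pos [0.5546 0.0288 0.0426] yaw 10.32 tilt [-8.e-04 -7.e-04 -1.e+00] F [-3.7 -1.3  7.1] gap 0.597 t 11.57
[-0.371 -1.178 -1.146] rz 0.04
```

```bash

python3 -m jog '[[[0,0,-0.08,0,0,0,60],[0.16,0,0,0,0,0,60],[0.16,0,0,0,0,0,60],[0,0,0.05,0,0,0,60],[0,0,0.03,0,0,0,60],[0,0,0,0,0,0,60]]]'
python3 -m jog '[[[-0.04,0,0,0,0,0,60],[-0.1,0,0,0,0,0,60],[-0.12,0,0,0,0,0,60],[-0.12,0,0,0,0,0,60],[-0.12,0,0,0,0,0,60],[-0.1,0,0,0,0,0,60],[-0.04,0,0,0,0,0,60],[0,0,0,0,0,0,60]]]'
python3 -m jog '[[[0,0,-0.08,0,0,0,60],[0.16,0,0,0,0,0,60],[0.16,0,0,0,0,0,60],[0,0,0.05,0,0,0,60],[0,0,0.03,0,0,0,60],[0,0,0,0,0,0,60]]]'
python3 -m jog '[[[-0.04,0,0,0,0,0,60],[-0.1,0,0,0,0,0,60],[-0.12,0,0,0,0,0,60],[-0.12,0,0,0,0,0,60],[-0.12,0,0,0,0,0,60],[-0.1,0,0,0,0,0,60],[-0.04,0,0,0,0,0,60],[0,0,0,0,0,0,60]]]'
python3 -c "
from h import *
roller_scene([.557,.004])
go([.5,0,.1],10,1)"
```

```text
clock: 12.32
eef_pos: [0.5519, 0.0449, 0.0425]
eef_rot: [[-0.179, 0.984, -0.0], [0.984, 0.179, -0.0], [-0.0, -0.001, -1.0]]
force: [-3.1, 0.7, 6.8]
finger_gap: 0.6
finger_force: 3.1
clock: 13.32
eef_pos: [0.5574, 0.0128, 0.0426]
eef_rot: [[-0.179, 0.984, -0.001], [0.984, 0.179, -0.001], [-0.001, -0.001, -1.0]]
force: [-3.6, -0.8, 7.9]
finger_gap: 0.6
finger_force: 3.8
clock: 14.08
eef_pos: [0.5547, 0.0292, 0.0424]
eef_rot: [[-0.179, 0.984, -0.001], [0.984, 0.179, -0.0], [-0.0, -0.001, -1.0]]
force: [-2.1, -0.3, 4.8]
finger_gap: 0.602
finger_force: 2.8
clock: 15.08
eef_pos: [0.5602, -0.0029, 0.0426]
eef_rot: [[-0.179, 0.984, -0.001], [0.984, 0.179, -0.001], [-0.001, -0.001, -1.0]]
force: [-2.5, -0.5, 7.6]
finger_gap: 0.598
finger_force: 3.7
roller [0.5571 0.0036] yaw 8.87 across 49.6 along -15.7 cost 220.2
pos [ 0.5602 -0.0029  0.0426] yaw 10.32 tilt [-1.e-03 -8.e-04 -1.e+00] F [-4.3 -0.9  7.5] gap 0.602 t 15.12
[ 0.271 -1.176 -1.146] rz 0.039
```

```bash

python3 -m jog '[[[0,0,-0.08,0,0,0,60],[0.16,0,0,0,0,0,60],[0.16,0,0,0,0,0,60],[0,0,0.05,0,0,0,60],[0,0,0.03,0,0,0,60],[0,0,0,0,0,0,60]]]'
python3 -m jog '[[[-0.04,0,0,0,0,0,60],[-0.1,0,0,0,0,0,60],[-0.12,0,0,0,0,0,60],[-0.12,0,0,0,0,0,60],[-0.12,0,0,0,0,0,60],[-0.1,0,0,0,0,0,60],[-0.04,0,0,0,0,0,60],[0,0,0,0,0,0,60]]]'
python3 -m jog '[[[0,0,-0.08,0,0,0,60],[0.16,0,0,0,0,0,60],[0.16,0,0,0,0,0,60],[0,0,0.05,0,0,0,60],[0,0,0.03,0,0,0,60],[0,0,0,0,0,0,60]]]'
python3 -m jog '[[[-0.04,0,0,0,0,0,60],[-0.1,0,0,0,0,0,60],[-0.12,0,0,0,0,0,60],[-0.12,0,0,0,0,0,60],[-0.1,0,0,0,0,0,60],[-0.07,0,0,0,0,0,60],[-0.03,0,0,0,0,0,60],[0,0,0,0,0,0,60]]]'
python3 -m jog '[[[0,0,-0.1,0,0,0,60],[0,0,-0.3,0,0,0,60],[0.5,0,-0.5,0,0,0,60],[1,0,-0.3,0,0,0,60],[1,0,0,0,0,0,60],[1,0,0,0,0,0,60],[1,0,0,0,0,0,60],[0,0,0,0,0,0,60]]]'
python3 - <<'E'
from h import *
roller_scene([.562,-.026])
s=snap('top','t2.png')
L,R,st,ce=measure(s,[(228,129),(329,111),(342,181),(243,199)],None)
print(L,R,st,ce)
print(ray(s,ce,.037))
go([.5602,-.0029,.0426],10,1)
t=s['pixels'][110:200,225:345,::-1]; cv2.imwrite('pics/c7.png',cv2.resize(t,(800,600),interpolation=0))
E
```

```text
clock: 15.88
eef_pos: [0.5576, 0.0135, 0.0423]
eef_rot: [[-0.179, 0.984, -0.001], [0.984, 0.179, -0.0], [-0.0, -0.001, -1.0]]
force: [-2.5, -0.6, 5.3]
finger_gap: 0.602
finger_force: 2.5
clock: 16.88
eef_pos: [0.5631, -0.0187, 0.0426]
eef_rot: [[-0.179, 0.984, -0.001], [0.984, 0.179, -0.001], [-0.001, -0.001, -1.0]]
force: [-3.7, -0.7, 6.9]
finger_gap: 0.599
finger_force: 3.7
clock: 17.62
eef_pos: [0.5604, -0.0023, 0.0422]
eef_rot: [[-0.179, 0.984, -0.0], [0.984, 0.179, -0.0], [-0.0, -0.001, -1.0]]
force: [-2.0, 0.1, 3.7]
finger_gap: 0.602
finger_force: 2.3
clock: 18.62
eef_pos: [0.5655, -0.0316, 0.0427]
eef_rot: [[-0.179, 0.984, -0.001], [0.984, 0.179, -0.001], [-0.001, -0.001, -1.0]]
force: [-4.1, -0.2, 7.3]
finger_gap: 0.603
finger_force: 3.9
clock: 19.62
eef_pos: [0.5248, 0.1939, 0.1026]
eef_rot: [[-0.184, 0.983, 0.001], [0.983, 0.184, 0.001], [0.001, 0.001, -1.0]]
force: [-0.1, -0.7, -0.4]
finger_gap: 0.603
finger_force: 0.0
roller [ 0.5633 -0.0296] yaw 7.53 across 15.9 along -15.6 cost 136.7
(array([ 0.60338564, -0.03839849]), array([0.9833566, 0.181686 ]), np.float64(-0.15752704929035033), np.float64(0.11309535856307369)) (array([ 0.56418878, -0.03007589]), array([0.98604877, 0.16645668]), np.float64(-0.06364250225184878), np.float64(0.06464677565076563)) [[276 141  17  36 359]
 [313 140  10  15  99]] [[283.63788301 158.24791086]
 [317.72727273 146.72727273]]
[[ 0.56406836 -0.03008386  0.037     ]
 [ 0.60372194 -0.15690929  0.037     ]]
pos [0.5256 0.1909 0.1024] yaw 10.4 tilt [ 1.e-03 -4.e-04 -1.e+00] F [-1.1 -1.3 -0.1] gap 0.599 t 19.73
[-3.936 -0.021  1.197] rz 0.05
```

View pics/c7.png

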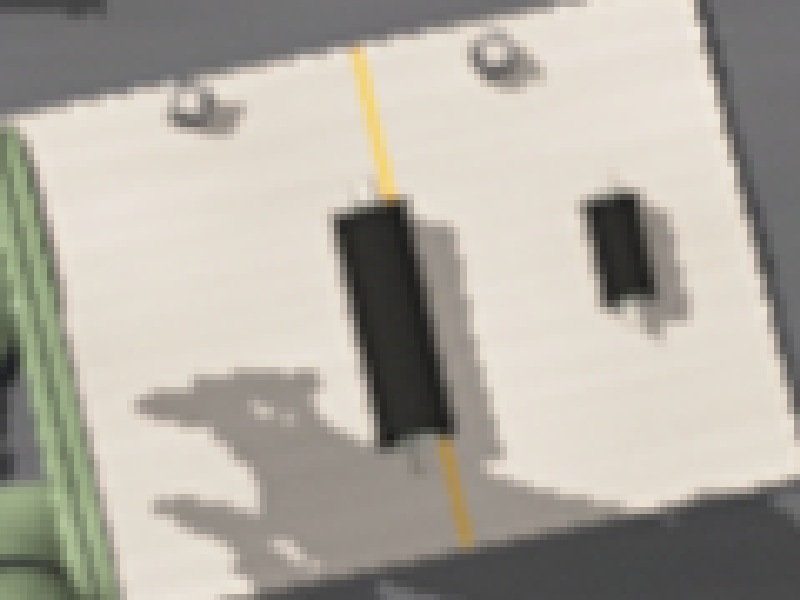

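The crop shows the roller about 15 mm left of the line and nearly parallel to it, about 0.9° low in yaw. The short roller, at crop (617,250), and the quads have not moved. One last stroke with a slight yaw correction remains.

```bash

python3 -m jog '[[[-0.8,0,0,0,0,0,60],[-1,0,0,0,0,0,60],[-1,0,0,0,0,0,60],[-1,0,0.4,0,0,0,60],[-0.54,0,0.4,0,0,0,60],[0,0,0.2,0,0,0,60],[0,0,0.1,0,0,0,60],[0,0,0,0,0,0,60]]]'
python3 -c "
from h import *
p=Lc+.0227*Ln-.013*Lu
go([*p,.0425],10.4,1)"
```

```text
clock: 20.72
eef_pos: [0.5639, -0.0222, 0.0467]
eef_rot: [[-0.18, 0.984, -0.0], [0.984, 0.18, 0.0], [0.0, -0.0, -1.0]]
force: [-0.5, 0.9, 0.7]
finger_gap: 0.601
finger_force: 0.0
pos [ 0.5639 -0.0222  0.0467] yaw 10.36 tilt [-5.e-04  2.e-04 -1.e+00] F [-0.5  0.9  0.7] gap 0.601 t 20.73
[-0.006  0.013  0.085] rz -0.005
```

```bash

python3 -m jog '[[[0,0,0.05,0,0,0,60],[0,0,0.035,0,0,0,60],[0,0,0,0,0,0,60]]]'
python3 -m jog '[[[0,0,0.015,0,0,0,60],[0,0,0,0,0,0,60]]]'
```

```text
clock: 21.1
eef_pos: [0.5645, -0.0225, 0.0428]
eef_rot: [[-0.18, 0.984, 0.001], [0.984, 0.18, -0.0], [-0.0, 0.001, -1.0]]
force: [-0.3, 0.3, -0.5]
finger_gap: 0.602
finger_force: 0.1
clock: 21.35
eef_pos: [0.5646, -0.0231, 0.0427]
eef_rot: [[-0.179, 0.984, 0.001], [0.984, 0.179, -0.0], [-0.001, 0.001, -1.0]]
force: [-1.5, -0.3, 6.3]
finger_gap: 0.597
finger_force: 2.6
```

```bash

python3 -m jog '[[[-0.04,0,0,0,0,-0.02,60],[-0.1,0,0,0,0,-0.03,60],[-0.12,0,0,0,0,-0.03,60],[-0.12,0,0,0,0,-0.03,60],[-0.1,0,0,0,0,-0.03,60],[-0.07,0,0,0,0,-0.03,60],[-0.03,0,0,0,0,0,60],[0,0,0,0,0,0,60]]]'
python3 -m jog '[[[0,0,-0.1,0,0,0,60],[0,0,-0.3,0,0,0,60],[0.5,0,-0.5,0,0,0,60],[1,0,-0.3,0,0,0,60],[1,0,0,0,0,0,60],[1,0,0,0,0,0,60],[1,0,0,0,0,0,60],[0,0,0,0,0,0,60]]]'
cat > m.py <<'E'
from h import *
roller_scene([.5665,-.043])
s=snap('top','t3.png')
L,R,st,ce=measure(s,[(228,129),(329,111),(342,181),(243,199)],None)
print('yaw line',np.degrees(np.arctan2(L[1][1],L[1][0])),'rol',np.degrees(np.arctan2(R[1][1],R[1][0])),R[0],ce)
e=R[0]-Lc; print('across',e@Ln*1000,e@Lu*1000, 'vs line now',(R[0]-L[0])@[-L[1][1],L[1][0]]*1000)
p=Lc+Ln*(e@Ln+.0075)-.013*Lu
go([*p,.0427],10.4,1)
t=s['pixels'][120:195,245:345,::-1]; cv2.imwrite('pics/c8.png',cv2.resize(t,(800,600),interpolation=0))
E
python3 m.py
```

```text
clock: 22.35
eef_pos: [0.5699, -0.0519, 0.0426]
eef_rot: [[-0.202, 0.979, 0.0], [0.979, 0.202, -0.001], [-0.001, 0.0, -1.0]]
force: [-2.8, -1.6, 5.8]
finger_gap: 0.597
finger_force: 2.7
clock: 23.35
eef_pos: [0.5235, 0.1722, 0.1027]
eef_rot: [[-0.207, 0.978, 0.001], [0.978, 0.207, 0.001], [0.001, 0.001, -1.0]]
force: [0.1, -0.8, -0.1]
finger_gap: 0.6
finger_force: 0.0
roller [ 0.564  -0.0437] yaw 8.54 across 1.9 along -17.5 cost 133.6
yaw line 10.409795146228058 rol 9.556478948301205 [ 0.56739201 -0.04483078] [[317.73       146.65      ]
 [287.6442577  157.27731092]]
across 0.1527536093468426 -14.31488869553724 vs line now 0.24253802546303857
pos [0.5244 0.1693 0.1024] yaw 11.76 tilt [ 1.1e-03 -4.0e-04 -1.0e+00] F [ 0.1 -0.2  0.2] gap 0.598 t 23.45
[-4.217e+00 -3.000e-03  1.197e+00] rz 0.171
```

View pics/c8.png

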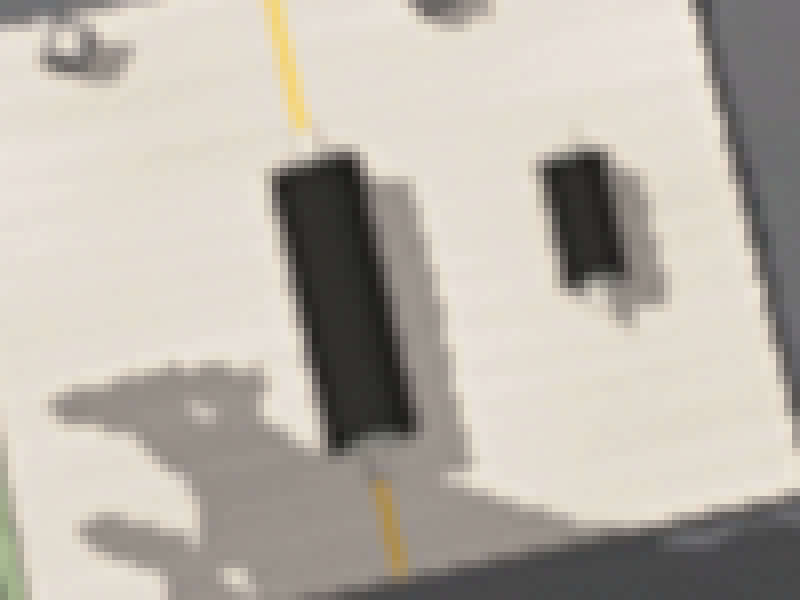

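The crop shows the roller lying on the line. The line runs out of both journals, at (305,130) at the top and (382,480) at the bottom. The top camera gives 0.2 mm off centre and 0.9° off parallel; the scene camera gives 1–2 mm. The hand is clear and the short roller has not moved, so I am handing in.

```bash
python3 -c "
from rig import env
print(env.finish_job())"
```

```text
the job is handed in; nothing more can be done
None
```

The long roller was rolled onto the brass line with fingertip strokes on its top and lies there about 0.2 mm off centre (top camera; the scene camera says 1–2 mm) and about 1° off parallel, the short roller has not moved, the hand is clear, and the job was handed in at about 23.5 s.

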